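# Hang the caddy and the headsets on the console rail

## Task

Tidy the TV console. Hook the rattan-look caddy onto the steel rail about a hand's width or more to one side of the red band, then, keeping it hooked on, slide it along the rail until it hangs centred on the red band. Also drape every headset standing on the console over the rail, headband across the bar with one ear cup hanging on each side, and leave the caddy on its red band and the tumbler and the succulent pot where they are.

Things in the scene. Friction and masses are not known exactly. Their poses are not given: they have to be found in the camera images.
- rail: Fixed steel rail: a horizontal round bar, 12 mm thick, 540 mm long along this body's y, on 12 mm posts at both ends (y = +-270 mm) with black feet 90 x 36 x 8 mm. Nothing rises above the bar. Origin on the console under the bar's middle, z up; bar axis 144 mm above it (bar top 150 mm).
- rail_mid (a point): Middle of the bar, on its axis, 144 mm above the console; y along the bar, z up.
- mark: Red band 14 mm wide round the bar. Origin on the bar's axis at the middle of the band, y along the bar.
- caddy: Loose brown rattan-look caddy, 220 g, upright at the start: open box 64 (x) x 70 (y) x 60 mm high, from which a stem (x -19 to -13) rises to a hook like an upside-down J, lip on the +x side. Grip block on top, 38 (x) x 24 (y) mm, height 127 to 142: grip across y from above, fingertips at 129, no deeper. Origin: centre of underside, z up. At the start +x points roughly away from the robot.
- caddy_hook (a point): Apex of the hook's underside (a shallow inverted V), 124 mm above the caddy's origin at x = 0. Stem and lip (lip x 13 to 19 mm, down to 98 mm height) are 24 mm wide in y. The bar, along y, goes in from the +x side under the lip, above the box; hooked on, this point lies about 6 mm above the bar's axis.
- blue: Loose blue child's headset, 160 g, upright on its ear cups at the start; may be absent. Inverted U in its x-z plane, 140 mm wide (x), 142 high. Cups 22 (x) x 62 (y) x 60 mm high at x = +-59; 72 mm free between them. Black grip pad on top, 44 (x) x 24 (y) mm, height 127 to 142: grip across y from above, fingertips at 129, no deeper. Origin: centre between the cups' undersides, z up.
- orange: Loose orange child's headset, 160 g, upright on its ear cups at the start; may be absent. Inverted U in its x-z plane, 140 mm wide (x), 142 high. Cups 22 (x) x 62 (y) x 60 mm high at x = +-59; 72 mm free between them. Black grip pad on top, 44 (x) x 24 (y) mm, height 127 to 142: grip across y from above, fingertips at 129, no deeper. Origin: centre between the cups' undersides, z up.
- green: Loose green child's headset, 160 g, upright on its ear cups at the start; may be absent. Inverted U in its x-z plane, 140 mm wide (x), 142 high. Cups 22 (x) x 62 (y) x 60 mm high at x = +-59; 72 mm free between them. Black grip pad on top, 44 (x) x 24 (y) mm, height 127 to 142: grip across y from above, fingertips at 129, no deeper. Origin: centre between the cups' undersides, z up.
- yellow: Loose yellow child's headset, 160 g, upright on its ear cups at the start; may be absent. Inverted U in its x-z plane, 140 mm wide (x), 142 high. Cups 22 (x) x 62 (y) x 60 mm high at x = +-59; 72 mm free between them. Black grip pad on top, 44 (x) x 24 (y) mm, height 127 to 142: grip across y from above, fingertips at 129, no deeper. Origin: centre between the cups' undersides, z up.
- blue_crown (a point): Apex of the underside of the blue headset's headband, 124 mm above its origin; draped, it lies about 6 mm above the bar's axis. Absent with its headset.
- orange_crown (a point): Apex of the underside of the orange headset's headband, 124 mm above its origin; draped, it lies about 6 mm above the bar's axis. Absent with its headset.
- green_crown (a point): Apex of the underside of the green headset's headband, 124 mm above its origin; draped, it lies about 6 mm above the bar's axis. Absent with its headset.
- yellow_crown (a point): Apex of the underside of the yellow headset's headband, 124 mm above its origin; draped, it lies about 6 mm above the bar's axis. Absent with its headset.
- tumbler: Stainless steel tumbler, 74 mm across, 120 mm high, standing at the right. Origin: centre of its underside. Leave it alone.
- pot: Teal succulent pot, 90 mm across, about 105 mm high with its plant, standing at the left. Origin: centre of its underside. Leave it alone.

How it is judged:
On the way, in this order (a step that is already met when the one before it is completed fails the run):
1. the caddy hangs by its hook on the bar, more than 60 mm to one side of the red band (z of caddy_hook in the frame of rail_mid between 0 and 0.014 m and x of caddy_hook in the frame of rail_mid between -0.014 and 0.014 m and y of caddy_hook in the frame of rail_mid between -0.255 and 0.255 m and angle between caddy's own z axis and vertical below 0.25 rad and (y of caddy_hook in the frame of mark between 0.06 and 0.6 m or y of caddy_hook in the frame of mark between -0.6 and -0.06 m)), for 0.2 s.
2. the caddy, still hooked on the bar, has come along it to between 20 and 45 mm of the red band (z of caddy_hook in the frame of rail_mid between 0 and 0.014 m and x of caddy_hook in the frame of rail_mid between -0.014 and 0.014 m and y of caddy_hook in the frame of rail_mid between -0.255 and 0.255 m and angle between caddy's own z axis and vertical below 0.25 rad and (y of caddy_hook in the frame of mark between 0.02 and 0.045 m or y of caddy_hook in the frame of mark between -0.045 and -0.02 m)), for 0.05 s.
3. the caddy hangs on the bar, its hook within 12 mm of the middle of the red band (z of caddy_hook in the frame of rail_mid between 0 and 0.014 m and x of caddy_hook in the frame of rail_mid between -0.014 and 0.014 m and y of caddy_hook in the frame of rail_mid between -0.255 and 0.255 m and angle between caddy's own z axis and vertical below 0.25 rad and y of caddy_hook in the frame of mark between -0.012 and 0.012 m), for 0.3 s.
At the end, for the whole second after the job is handed in: Caddy at rest, hooked on the bar, upright within 0.25 rad, hook within 12 mm of the middle of the red band. Each headset present at rest with its headband over the bar between the posts: crown apex 0 to 16 mm above the bar axis, within 20 mm of it sideways, upright within 0.3 rad (all of step 3 and linear speed of each of caddy, blue, orange, green, yellow below 0.05 m/s and z of blue_crown in the frame of rail_mid between 0 and 0.016 m and x of blue_crown in the frame of rail_mid between -0.02 and 0.02 m and y of blue_crown in the frame of rail_mid between -0.255 and 0.255 m and angle between each of blue, orange, green, yellow's own z axis and vertical below 0.3 rad and z of orange_crown in the frame of rail_mid between 0 and 0.016 m and x of orange_crown in the frame of rail_mid between -0.02 and 0.02 m and y of orange_crown in the frame of rail_mid between -0.255 and 0.255 m and z of green_crown in the frame of rail_mid between 0 and 0.016 m and x of green_crown in the frame of rail_mid between -0.02 and 0.02 m and y of green_crown in the frame of rail_mid between -0.255 and 0.255 m and z of yellow_crown in the frame of rail_mid between 0 and 0.016 m and x of yellow_crown in the frame of rail_mid between -0.02 and 0.02 m and y of yellow_crown in the frame of rail_mid between -0.255 and 0.255 m); the robot touches nothing.
It fails at once if the tumbler is pushed more than 30 mm or tipped (distance of tumbler from where it was at the start of the episode above 0.03 m or angle between tumbler's own z axis and vertical above 0.4 rad).
It fails at once if the pot is pushed more than 30 mm or tipped (distance of pot from where it was at the start of the episode above 0.03 m or angle between pot's own z axis and vertical above 0.4 rad).
Of blue, orange, green, yellow only 3 to 4 are there at a start; the rules pass over those that are not, and their reading is None.
At some moment in a run one of blue, orange, green, yellow, caddy may be knocked a few centimetres aside while the robot is not near it.
Once in a run the grip may slacken for a moment while it holds something.
It also fails if it takes over 208 s, if anything falls off the work surface, if the arm or the gripper's body presses on something with over 40 N, if the wrist force passes 120 N, or if a joint passes its speed limit or range.

## Robot

A 7-joint arm with a two-finger parallel gripper is mounted at the origin on the work surface. World frame = base frame: x ahead of the robot, y to its left, z up, the work surface at z = 0. Lengths are in m, angles in rad, forces in N, time in s.
With the tool pointing down it reaches from about 0.425 to 0.875 m from the base axis. Payload 9.9 kg.
Tool frame: the origin (TCP) lies on the centre line of the jaws, within the pads' length; the fingertips stand manip.nose_length ahead of it and the grasp point (between the pads) lies 2 mm behind it (manip.nose_length is the distance from the TCP to the fingertips, in m); z points along the fingers, y is the line along which they close (so a half turn about z gives the same grasp; the last joint's range is limited). The gripper opens to 85 mm and grips with 20 to 120 N. Pads are 22 mm wide; open, the fingers measure 114 mm over their backs; the gripper's body (76 mm by 85 mm) begins 54 mm behind the grasp point. The pads swing forward as they close: fully open they stand 13 mm farther back than shut.
Start: joints at [-1.209, 0.576, 0.025, 1.437, -0.015, 1.129, -0.057], TCP at [0.291, 0.609, 0.248] pointing down, gripper open.
Joint ranges: [-2.76, 2.76], [-0.34, 2.15], [-1.52, 1.57], [0.19, 2.46], [-1.09, 4.23], [0.17, 1.99], [-2.82, 2.82]. Speed limits (rad/s): [2.22, 2.22, 3.01, 3.01, 3.14, 3.14, 3.14].

## Interface

Orientations are given as a 3x3 rotation matrix whose columns are the frame's x, y, z axes.
In Python, from rig import manip, viewer, search_frame, outline_of gives the robot as it stands.
- The arm moves only by the tool drive_tool, never from a script. Its argument "deltas" is a list of rows, each an object of numbers: "hand": the opening, from -1 (shut) to 1 (fully open); "dx", "dy", "dz": the shift along the tool's x, y, z in cm; "spin": the turn about the tool's z in rad. In form: [{"hand": .., "dx": .., "dy": .., "dz": .., "spin": ..}, ...]. A call has 1 to 8 rows; each row shifts and turns the commanded pose from where the row before left it, along the tool's axes as they then stand; what a row does not reach is not made up. A row lasts 1/8 s, in which the tool goes at most 62.5 mm and 10.7 degrees, less where a joint would pass 70% of its speed; a pose out of reach is approached as far as the arm can. A call is refused whole if a number of a shift passes 6.25 or a number of a turn 0.188, either way. A call with a gripper value outside its range is refused whole. The fingers move at their own pace and stop on an object; "grip_force" is the grip in N (left out, the last holds). Time passes only in rows, so rows that do not move let the fingers close. It gives the time, the measured TCP pose, the force, the opening and the grip force at its end, in the units of the state.
- manip.get_state(): the state, without advancing time (a new reading comes with each control period).
- viewer.grab_frame(name): name is "side" or "top" or "wrist"; returns a dict with "pixels" (480x640x3 uint8, red, green, blue), "fovy" (degrees; the focal length in pixels is half the picture's height over the tangent of half this angle, whatever the lens; pixels are square), "cx", "cy" (the principal point, pixels), "world_from_camera" (4x4, takes a point from camera to world coordinates). Camera axes: x right, y down, z forward; pixel columns grow to the right and rows downward; lengths in m; the calibration is good to about 2 mm. A picture is of the moment at which its call begins. There is no depth.
- manip.close_job(): hands the job in; it is judged then, once.
Trained networks look in the newest picture that a camera, given by its name, has taken for a name from the list of things; names that differ only in an ending like _2 or _b are one class to them, and where a whole thing is asked for, a point or a joint stands for the part that bears it (a point fixed in the world has none). Each returns a list of dicts, best first, with "p" (0 to 1); they miss things now and then, are a little off and sometimes report something else, mostly with a low value. They report only what shows in the picture. A call takes as long as a camera call.
- search_frame(camera, label): "extent" ([left, top, width, height] in pixels, round what is visible of it).
- outline_of(camera, label): "mask" (480x640 bool, what is visible of it) and "extent" ([left, top, width, height] in pixels, round what is visible of it).
The state is a dict: "clock": time; "q": joint angles; "joint_vel": joint speeds; "joint_torque": joint torques, N m; "tcp_pos": TCP position; "ee_rot": TCP orientation; "ft_force": force on the tool from outside, world axes, zero at the start; "torque": the same for the moment, N m; "grip_width": finger opening in m; "grasp_force": force on a finger pad.
Only numpy, scipy, OpenCV 4.12 (cv2) and the standard library are available. Lean on these libraries where they do the work, as an engineer would, in place of code of your own. Each camera call takes 0.05 s, during which the arm holds its last target. There are 200 camera calls.

## Working session

There is one attempt and no reset: what is moved stays moved. The work goes in short steps, Python scripts to look and compute and a tool call to move; the robot and the scene stay as the last step left them, time stands still between calls to the robot, and variables do not carry over. Pictures are saved under pics/ and viewed, at most 14 in all, crops included, and the job is handed in when it is done.

Besides the shell and the picture viewer there is one more tool, called after "Emit:" as a command line: name --argument value ..., lists and objects as JSON in quotes. drive_tool: Moves the arm, as the interface text tells. Its arguments: {"type":"object","properties":{"deltas":{"type":"array","items":{"type":"object","properties":{"hand":{"type":"number"},"dx":{"type":"number"},"dy":{"type":"number"},"dz":{"type":"number"},"spin":{"type":"number"}}}},"grip_force":{"type":"number"}},"required":["deltas"]}

```bash
ls; mkdir -p pics; python3 - <<'E'
from rig import manip, viewer, search_frame, outline_of
import cv2, numpy as np
s=manip.get_state(); print(s['clock'],s['tcp_pos'],np.round(s['ee_rot'],3).tolist(),s['grip_width'],manip.nose_length)
for n in ['top','side']:
    f=viewer.grab_frame(n); cv2.imwrite(f'pics/{n}0.png',f['pixels'][:,:,::-1]); print(n,f['fovy'],f['cx'],f['cy'],np.round(f['world_from_camera'],3).tolist())
    for l in ['rail','mark','caddy','blue','orange','green','yellow','tumbler','pot']:
        print(l,[(np.round(d['extent']).tolist(),round(d['p'],2)) for d in search_frame(n,l)[:2]])
E
```

```text
pics
0.0 [0.29084483 0.60864477 0.24743505] [[-0.902, 0.431, -0.001], [0.431, 0.902, -0.002], [-0.0, -0.002, -1.0]] 0.08584880570770706 0.017
top 47.99749230555211 316.4348293926877 232.6010319480521 [[0.001, -0.99, 0.142, 0.372], [-1.0, -0.001, 0.003, -0.021], [-0.003, -0.142, -0.99, 1.329], [0.0, 0.0, 0.0, 1.0]]
rail [([172.0, 182.0, 241.0, 43.0], 0.67)]
mark []
caddy [([240.0, 270.0, 37.0, 30.0], 0.82)]
blue [([392.0, 253.0, 44.0, 62.0], 0.93), ([348.0, 249.0, 36.0, 63.0], 0.49)]
orange []
green [([295.0, 258.0, 29.0, 61.0], 0.84)]
yellow [([350.0, 251.0, 35.0, 60.0], 0.79), ([393.0, 253.0, 42.0, 57.0], 0.58)]
tumbler [([466.0, 216.0, 39.0, 32.0], 0.7)]
pot [([123.0, 182.0, 38.0, 36.0], 0.71)]
side 52.1644446930325 314.8108680468742 230.7005491896788 [[0.978, -0.125, 0.167, 0.325], [-0.208, -0.613, 0.762, -1.005], [0.007, -0.78, -0.625, 0.944], [0.0, 0.0, 0.0, 1.0]]
rail [([309.0, 160.0, 84.0, 172.0], 0.58)]
mark []
caddy [([252.0, 197.0, 28.0, 54.0], 0.91)]
blue [([261.0, 293.0, 63.0, 64.0], 0.8)]
orange [([254.0, 197.0, 28.0, 52.0], 0.27)]
green [([242.0, 230.0, 58.0, 51.0], 0.87)]
yellow [([259.0, 256.0, 58.0, 61.0], 0.68)]
tumbler [([339.0, 337.0, 34.0, 57.0], 0.74), ([246.0, 228.0, 54.0, 53.0], 0.47)]
pot [([306.0, 162.0, 22.0, 27.0], 0.87), ([247.0, 227.0, 52.0, 56.0], 0.49)]
```

```bash
python3 - <<'E'
import cv2
a=cv2.imread('pics/top0.png')[150:350,100:520]
cv2.imwrite('pics/top0c.png',cv2.resize(a,None,fx=1.9,fy=1.9,interpolation=cv2.INTER_CUBIC))
b=cv2.imread('pics/side0.png')[140:420,180:450]
cv2.imwrite('pics/side0c.png',cv2.resize(b,None,fx=2,fy=2,interpolation=cv2.INTER_CUBIC))
E
```

```text
(no output)
```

View pics/top0c.png

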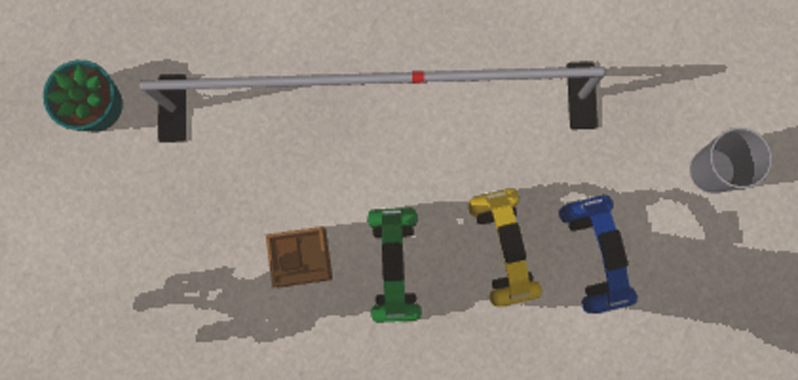

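View pics/side0c.png

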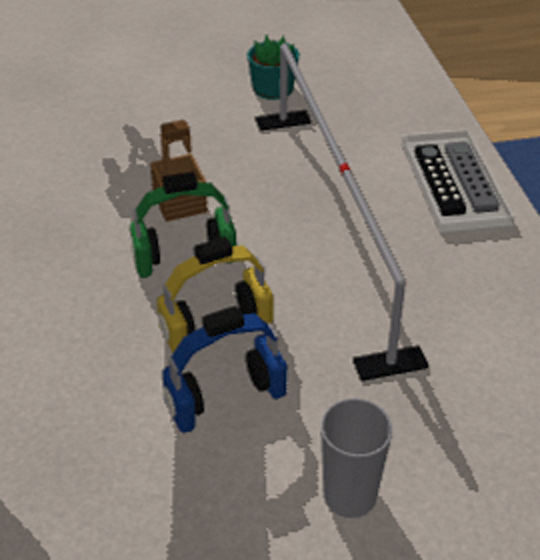

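The pictures show green, yellow and blue headsets (no orange), with the caddy left of them at about (298,255) in the top crop. The red band is at (418,76), right of the bar's middle. The pot is at the left end and the tumbler at the right.

```bash
cat > h.py <<'E'
from rig import manip, viewer, search_frame, outline_of
import cv2, numpy as np
def grab(n):
    f=viewer.grab_frame(n); f['f']=f['pixels'].shape[0]/2/np.tan(np.radians(f['fovy'])/2)
    f['hsv']=cv2.cvtColor(f['pixels'],cv2.COLOR_RGB2HSV); return f
def ray(f,uv,z):
    T=f['world_from_camera']; uv=np.atleast_2d(uv)
    d=np.c_[(uv[:,0]-f['cx'])/f['f'],(uv[:,1]-f['cy'])/f['f'],np.ones(len(uv))]@T[:3,:3].T
    return T[:3,3]+d*((z-T[2,3])/d[:,2])[:,None]
def proj(f,P):
    T=f['world_from_camera']; c=(np.atleast_2d(P)-T[:3,3])@T[:3,:3]
    return np.c_[c[:,0]/c[:,2]*f['f']+f['cx'],c[:,1]/c[:,2]*f['f']+f['cy']]
HUE={'green':(50,75),'yellow':(20,32),'blue':(105,125),'red':(0,4)}
def col(f,c):
    lo,hi=HUE[c]; h=f['hsv']; m=(h[...,0]>=lo)&(h[...,0]<=hi)&(h[...,1]>110)&(h[...,2]>40)
    if c=='red': m|=(h[...,0]>175)&(h[...,1]>150)&(h[...,2]>60); m&=h[...,1]>170
    return m
def box(c,s):
    g=np.array(np.meshgrid([-1,1],[-1,1],[-1,1])).reshape(3,-1).T/2
    return np.array(c)+g*np.array(s)
def render(f,parts,p):
    x,y,a=p[:3]; z=p[3] if len(p)>3 else 0; R=np.array([[np.cos(a),-np.sin(a),0],[np.sin(a),np.cos(a),0],[0,0,1]])
    m=np.zeros((960*2,1280*2),np.uint8)
    for q in parts:
        cv2.fillConvexPoly(m,cv2.convexHull(np.int32(np.round(proj(f,q@R.T+[x,y,z])*4+1.5))),255)
    return cv2.resize(m,(640,480),interpolation=cv2.INTER_AREA)/255.
def arc():
    t=np.linspace(np.radians(180),0,9); P=np.c_[59*np.cos(t),60+67*np.sin(t)]/1000  # rough band
    return [np.r_[box([a[0],0,a[1]],[.008,.024,.006]),box([b[0],0,b[1]],[.008,.024,.006])] for a,b in zip(P[:-1],P[1:])]
HS=[box([s*.059,0,.03],[.022,.062,.06]) for s in(-1,1)]+[box([0,0,.1345],[.044,.024,.015])]+arc()
CD=[box([0,0,.03],[.064,.07,.06]),box([-.016,0,.09],[.006,.024,.07]),box([.016,0,.112],[.006,.024,.028]),box([0,0,.1345],[.038,.024,.015])]
def fit(fs,ms,parts,p0):
    from scipy.optimize import minimize
    def cost(p): return sum(np.abs(render(f,parts,p)-m).sum()/m.sum() for f,m in zip(fs,ms))
    p0=np.array(p0,float); d=np.array([.015,.015,.15])
    S=np.vstack([p0]+[p0+d*e for e in np.eye(3)])
    r=minimize(cost,p0,method='Nelder-Mead',options=dict(initial_simplex=S,xatol=2e-4,fatol=1e-3,maxiter=150))
    return r.x,r.fun
def mask(f,n,name):
    # network outline
    o=outline_of(n,name); 
    return (o[0]['mask'].astype(float),o[0]['p']) if o else (None,0)
def todelta(goal_xyz):
    s=manip.get_state(); return s['ee_rot'].T@(np.array(goal_xyz)-s['tcp_pos'])*100
E
python3 - <<'E'
from h import *
f=grab('top')
m=col(f,'red'); m[:150]=0; m[300:]=0
ys,xs=np.nonzero(m); print('red',len(xs),xs.mean(),ys.mean()); mk=ray(f,[xs.mean(),ys.mean()],.147)[0]; print('mark',mk)
ms={}
for c in ['caddy','green','yellow','blue','rail']:
    k,p=mask(f,'top',c); ms[c]=k; print(c,p,None if k is None else k.sum())
g=None
for c in ['caddy','green','yellow','blue']:
    k=ms[c]
    if k is None: continue
    ys,xs=np.nonzero(k); p0=ray(f,[xs.mean(),ys.mean()],.07)[0]
    r,e=fit([f],[k],CD if c=='caddy' else HS,[p0[0],p0[1],0]); print(c,np.round(r,4),round(e,3))
    # overlay
    f['pixels']=f['pixels'].copy(); q=(render(f,CD if c=='caddy' else HS,r)>.5).astype(np.uint8)
    ct,_=cv2.findContours(q,cv2.RETR_LIST,cv2.CHAIN_APPROX_NONE); cv2.drawContours(f['pixels'],ct,-1,(255,0,255),1)
# bar ends
k=ms['rail']
np.save('rail.npy',k); cv2.imwrite('pics/ov.png',cv2.resize(f['pixels'][150:350,100:520,::-1],None,fx=1.9,fy=1.9,interpolation=cv2.INTER_NEAREST))
# bar line: bright grey pixels brightest edge across columns
gr=cv2.cvtColor(f['pixels'],cv2.COLOR_RGB2GRAY).astype(int)
for x in range(200,400,20): print(x,gr[180:200,x].tolist())
for x in (170,172,173,174,175,176,177,178): print(x,gr[188:202,x].tolist())
for x in range(410,422): print(x,gr[180:196,x].tolist())
E
```

```text
red 25 319.56 190.4
mark [ 0.63626334 -0.02360877  0.147     ]
caddy 0.69 900.0
green 0.73 1072.0
yellow 0.89 1071.0
blue 0.72 1128.0
rail 0.6 2150.0
caddy [0.4302 0.1253 0.1454] 0.034
green [0.4195 0.0054 0.0393] 0.162
yellow [ 0.4418 -0.133   0.2274] 0.173
blue [ 0.4343 -0.2505  0.2263] 0.186
200 [158, 161, 164, 164, 166, 165, 160, 164, 125, 118, 117, 98, 121, 138, 146, 134, 120, 115, 116, 114]
220 [164, 166, 165, 160, 160, 160, 163, 167, 169, 169, 162, 115, 132, 149, 140, 121, 136, 165, 168, 117]
240 [165, 167, 166, 164, 164, 159, 161, 164, 168, 164, 122, 126, 141, 144, 131, 105, 117, 116, 113, 111]
260 [168, 166, 160, 153, 158, 162, 162, 162, 164, 143, 121, 137, 150, 138, 117, 111, 156, 160, 163, 165]
280 [163, 162, 158, 159, 157, 160, 161, 164, 166, 129, 131, 151, 141, 126, 120, 153, 163, 160, 162, 162]
300 [169, 164, 161, 165, 167, 167, 164, 163, 127, 122, 141, 147, 134, 109, 157, 162, 162, 163, 167, 163]
320 [164, 164, 161, 164, 165, 164, 162, 109, 80, 83, 88, 83, 77, 82, 158, 164, 164, 165, 169, 167]
340 [169, 166, 168, 165, 165, 163, 165, 118, 129, 146, 143, 130, 113, 156, 1
[... 1120 characters left out ...]
125, 93, 103, 98, 88, 80, 75]
414 [166, 164, 122, 111, 113, 110, 133, 150, 141, 124, 91, 92, 87, 79, 103, 113]
415 [165, 164, 160, 122, 119, 112, 134, 149, 141, 122, 82, 83, 94, 109, 122, 118]
416 [163, 165, 163, 166, 165, 119, 134, 148, 141, 122, 84, 102, 157, 160, 163, 165]
417 [160, 164, 166, 168, 167, 118, 125, 134, 132, 108, 101, 159, 162, 164, 163, 165]
418 [166, 164, 163, 168, 169, 145, 103, 103, 102, 98, 159, 165, 164, 162, 163, 164]
419 [169, 167, 164, 161, 165, 167, 119, 105, 113, 113, 158, 162, 162, 159, 163, 162]
420 [167, 164, 162, 155, 158, 159, 120, 113, 115, 115, 158, 160, 163, 161, 159, 158]
421 [165, 164, 158, 151, 156, 118, 114, 114, 114, 116, 160, 159, 165, 164, 159, 116]
```

View pics/ov.png

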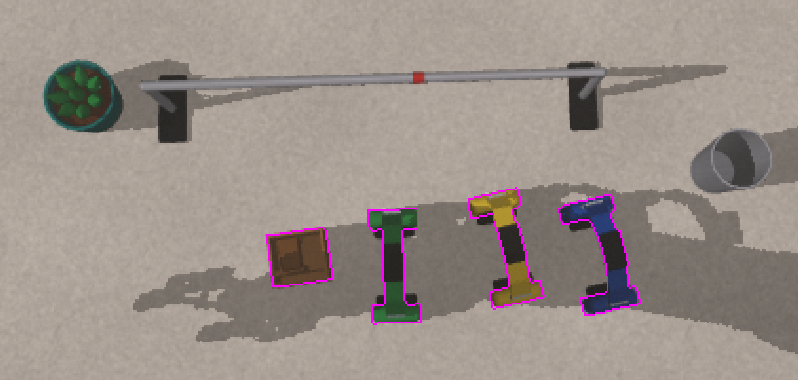

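```bash
cat >> h.py <<'E'
E
python3 - <<'E'
from h import *
f=grab('top')
a=ray(f,[173.3,194.4],.144)[0]; b=ray(f,[418,187.6],.144)[0]
print(a,b,np.linalg.norm(a-b),'mid',(a+b)/2,'yaw',np.arctan2(-(a-b)[0],(a-b)[1]))
print('pts',ray(f,[[200,193.6],[240,192.5],[300,190.5],[340,189.6],[380,188.5]],.144).round(4).tolist())
E
```

```text
[0.62756201 0.30482115 0.144     ] [ 0.64349263 -0.24474166  0.144     ] 0.5497936617882362 mid [0.63552732 0.03003974 0.144     ] yaw 0.02897969630237669
pts [[0.6294, 0.2449, 0.144], [0.632, 0.1551, 0.144], [0.6367, 0.0203, 0.144], [0.6388, -0.0695, 0.144], [0.6414, -0.1594, 0.144]]
```

Emit:
drive_tool --deltas '[{"hand": 1,"spin": -0.15},{"hand": 1,"spin": -0.15},{"hand": 1,"spin": -0.15},{"hand": 1,"spin": -0.14},{"hand": 1}]' --grip_force 60

```text
schema error: expected keys hand, dx, dy, dz, spin
```

Emit:
drive_tool --deltas '[{"hand": 1,"dx": 0,"dy": 0,"dz": 0,"spin": -0.15},{"hand": 1,"dx": 0,"dy": 0,"dz": 0,"spin": -0.15},{"hand": 1,"dx": 0,"dy": 0,"dz": 0,"spin": -0.15},{"hand": 1,"dx": 0,"dy": 0,"dz": 0,"spin": -0.14},{"hand": 1,"dx": 0,"dy": 0,"dz": 0,"spin": 0}]' --grip_force 60

```text
clock: 1.98
tcp_pos: [0.2912, 0.609, 0.2483]
ee_rot: [[-0.99, -0.143, -0.0], [-0.143, 0.99, 0.0], [0.0, 0.0, -1.0]]
ft_force: [0.5, 0.3, 0.4]
grip_width: 0.0853
grasp_force: 0.0
```

```bash
cat > d.py <<'E'
import sys
from h import *
# usage: d.py x y z [tool-y world angle wrt +y]
v=[float(a) for a in sys.argv[1:]]
print('delta cm',np.round(todelta(v[:3]),2)); s=manip.get_state()
yaw=np.arctan2(-s['ee_rot'][0,1],s['ee_rot'][1,1]); print('t',s['clock'],'tcp',np.round(s['tcp_pos'],4),'yaw',round(yaw,3),'spin', None if len(v)<4 else round(yaw-v[3],3),'w',round(s['grip_width'],4))
E
python3 d.py 0.430 0.1253 0.22 0.145
```

```text
delta cm [ -6.84 -49.85   2.82]
t 1.975 tcp [0.2912 0.609  0.2483] yaw 0.143 spin -0.002 w 0.0853
```

Emit:
drive_tool --deltas '[{"hand": 1,"dx": -1,"dy": -5,"dz": 0,"spin": 0},{"hand": 1,"dx": -1,"dy": -5,"dz": 0,"spin": 0},{"hand": 1,"dx": -1,"dy": -5,"dz": 0,"spin": 0},{"hand": 1,"dx": -1,"dy": -5,"dz": 0,"spin": 0},{"hand": 1,"dx": -1,"dy": -5,"dz": 0,"spin": 0},{"hand": 1,"dx": -1,"dy": -5,"dz": 0,"spin": 0},{"hand": 1,"dx": -0.4,"dy": -5,"dz": 0,"spin": 0},{"hand": 1,"dx": -0.4,"dy": -5,"dz": 0,"spin": 0}]'

```text
clock: 2.98
tcp_pos: [0.4162, 0.2214, 0.2485]
ee_rot: [[-0.99, -0.139, 0.001], [-0.139, 0.99, 0.001], [-0.001, 0.0, -1.0]]
ft_force: [0.1, 0.2, 0.1]
grip_width: 0.0856
grasp_force: 0.0
```

Emit:
drive_tool --deltas '[{"hand": 1,"dx": 0,"dy": -5,"dz": 0,"spin": 0},{"hand": 1,"dx": 0,"dy": -4.8,"dz": 0,"spin": 0},{"hand": 1,"dx": 0,"dy": 0,"dz": 0,"spin": 0},{"hand": 1,"dx": 0,"dy": 0,"dz": 0,"spin": 0}]'

```text
clock: 3.48
tcp_pos: [0.43, 0.1265, 0.2485]
ee_rot: [[-0.99, -0.141, 0.0], [-0.141, 0.99, 0.001], [-0.001, 0.001, -1.0]]
ft_force: [-0.2, 0.1, 0.9]
grip_width: 0.0855
grasp_force: 0.0
```

```bash
python3 d.py 0.430 0.1253 0.22 0.145; python3 - <<'E'
from h import *
f=grab('wrist'); cv2.imwrite('pics/w1.png',f['pixels'][:,:,::-1]); print(f['world_from_camera'].round(3).tolist(),f['fovy'])
print(proj(f,[[.43,.1253,.142]]))
g=grab('top'); k,p=mask(g,'top','caddy'); print(p,fit([g],[k],CD,[.43,.125,.14]) if k is not None else None)
E
```

```text
delta cm [ 0.02 -0.12  2.85]
t 3.475 tcp [0.43   0.1265 0.2485] yaw 0.142 spin -0.003 w 0.0855
[[-0.141, 0.944, 0.298, 0.354], [0.99, 0.135, 0.043, 0.116], [0.0, 0.301, -0.953, 0.374], [0.0, 0.0, 0.0, 1.0]] 59.65837932866405
[[316.30480512 250.20901836]]
0.76 (array([0.40882257, 0.08394554, 0.27299461]), np.float64(3.4661291927938684))
```

View pics/w1.png

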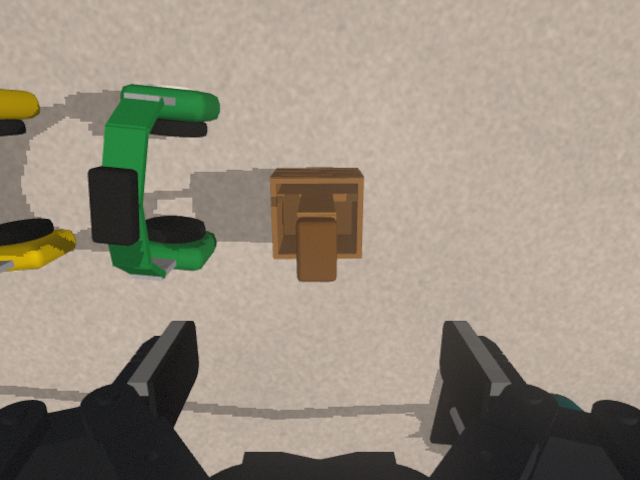

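The wrist picture shows the block's top centred at (317,248), against a predicted (316,250), so the fit is good to about 1 mm. Next I descend and grip.

Emit:
drive_tool --deltas '[{"hand": 1,"dx": 0,"dy": -0.1,"dz": 3.5,"spin": 0},{"hand": 1,"dx": 0,"dy": 0,"dz": 3.5,"spin": 0},{"hand": 1,"dx": 0,"dy": 0,"dz": 2.2,"spin": 0},{"hand": 1,"dx": 0,"dy": 0,"dz": 1,"spin": 0},{"hand": 1,"dx": 0,"dy": 0,"dz": 0,"spin": 0},{"hand": -1,"dx": 0,"dy": 0,"dz": 0,"spin": 0},{"hand": -1,"dx": 0,"dy": 0,"dz": 0,"spin": 0},{"hand": -1,"dx": 0,"dy": 0,"dz": 0,"spin": 0}]'

```text
clock: 4.62
tcp_pos: [0.4303, 0.125, 0.1468]
ee_rot: [[-0.99, -0.144, 0.001], [-0.144, 0.99, 0.0], [-0.001, 0.0, -1.0]]
ft_force: [-0.0, 0.4, 0.9]
grip_width: 0.0323
grasp_force: 0.0
```

Emit:
drive_tool --deltas '[{"hand": -1,"dx": 0,"dy": 0,"dz": 0,"spin": 0},{"hand": -1,"dx": 0,"dy": 0,"dz": 0,"spin": 0},{"hand": -1,"dx": 0,"dy": 0,"dz": 0,"spin": 0},{"hand": -1,"dx": 0,"dy": 0,"dz": 0,"spin": 0}]'

```text
clock: 5.12
tcp_pos: [0.4303, 0.1251, 0.1469]
ee_rot: [[-0.99, -0.144, 0.001], [-0.144, 0.99, 0.0], [-0.001, 0.0, -1.0]]
ft_force: [-1.1, -0.5, 7.1]
grip_width: 0.0227
grasp_force: 59.2
```

Emit:
drive_tool --deltas '[{"hand": -1,"dx": 0,"dy": 0,"dz": -2,"spin": 0},{"hand": -1,"dx": 0,"dy": 0,"dz": -2.5,"spin": 0},{"hand": -1,"dx": 0,"dy": 0,"dz": -2,"spin": 0},{"hand": -1,"dx": 0,"dy": 0,"dz": 0,"spin": 0.115},{"hand": -1,"dx": -4,"dy": 0,"dz": 0,"spin": 0},{"hand": -1,"dx": -5,"dy": 0,"dz": 0,"spin": 0},{"hand": -1,"dx": -4,"dy": 0,"dz": 0,"spin": 0},{"hand": -1,"dx": 0,"dy": 0,"dz": 0,"spin": 0}]'

```text
clock: 6.12
tcp_pos: [0.5621, 0.1284, 0.2105]
ee_rot: [[-1.0, -0.028, 0.001], [-0.028, 1.0, -0.0], [-0.001, -0.0, -1.0]]
ft_force: [-0.8, 0.0, -2.8]
grip_width: 0.0226
grasp_force: 59.8
```

```bash
python3 d.py 0.633 0.12 0.212 0.029; python3 - <<'E'
from h import *
f=grab('side'); cv2.imwrite('pics/s2.png',cv2.resize(f['pixels'][120:370,200:470,::-1],None,fx=2.2,fy=2.2))
E
```

```text
delta cm [-7.06 -1.04 -0.14]
t 6.125 tcp [0.5621 0.1284 0.2105] yaw 0.028 spin -0.001 w 0.0226
```

View pics/s2.png

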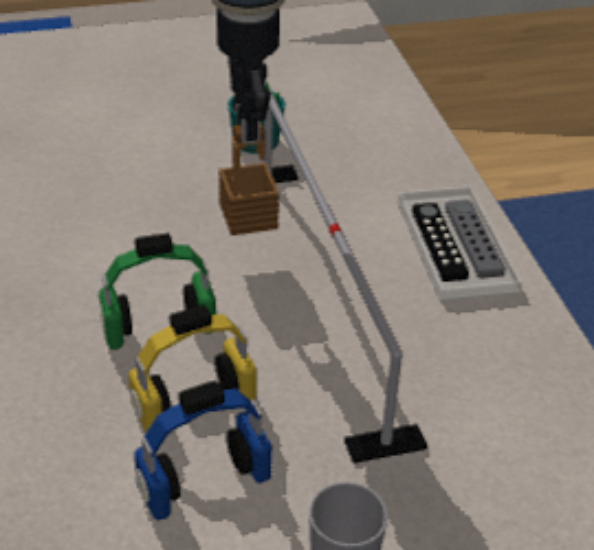

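The side picture shows the caddy held upright at the left of the bar, at (248,195). Now I push it in under the lip.

Emit:
drive_tool --deltas '[{"hand": -1,"dx": -2,"dy": -0.5,"dz": 0,"spin": 0},{"hand": -1,"dx": -2,"dy": -0.5,"dz": 0,"spin": 0},{"hand": -1,"dx": -1.5,"dy": 0,"dz": 0,"spin": 0},{"hand": -1,"dx": -1,"dy": 0,"dz": 0,"spin": 0},{"hand": -1,"dx": -0.6,"dy": 0,"dz": 0,"spin": 0},{"hand": -1,"dx": 0,"dy": 0,"dz": 0,"spin": 0}]'

```text
clock: 6.92
tcp_pos: [0.631, 0.121, 0.2112]
ee_rot: [[-1.0, -0.029, -0.0], [-0.029, 1.0, -0.0], [0.0, -0.0, -1.0]]
ft_force: [-0.1, -0.0, -2.0]
grip_width: 0.0225
grasp_force: 59.8
```

```bash
python3 d.py 0.633 0.12 0.173 0.029; python3 - <<'E'
from h import *
f=grab('wrist'); cv2.imwrite('pics/w3.png',f['pixels'][:,:,::-1])
E
```

```text
delta cm [-0.2  -0.1   3.82]
t 6.925 tcp [0.631  0.121  0.2112] yaw 0.029 spin 0.0 w 0.0225
```

View pics/w3.png

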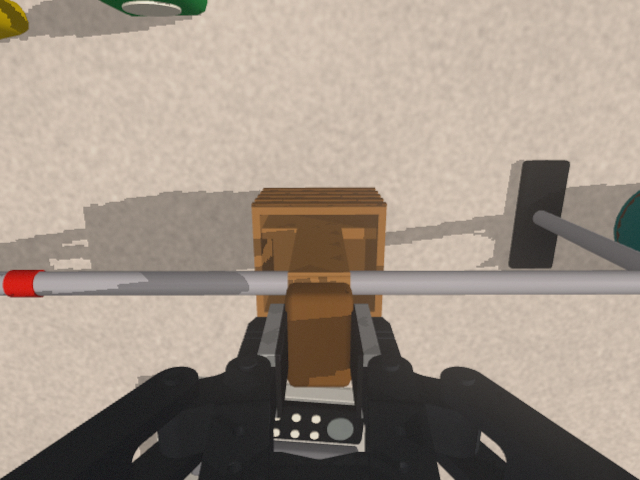

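The wrist picture shows the bar at row 282 passing under the block, with the stem on the robot side. The red band is at (23,283).

Emit:
drive_tool --deltas '[{"hand": -1,"dx": -0.2,"dy": 0,"dz": 1,"spin": 0},{"hand": -1,"dx": 0,"dy": 0,"dz": 1,"spin": 0},{"hand": -1,"dx": 0,"dy": 0,"dz": 0.8,"spin": 0},{"hand": -1,"dx": 0,"dy": 0,"dz": 0.5,"spin": 0},{"hand": -1,"dx": 0,"dy": 0,"dz": 0.2,"spin": 0},{"hand": -1,"dx": 0,"dy": 0,"dz": 0,"spin": 0},{"hand": -1,"dx": 0,"dy": 0,"dz": 0,"spin": 0}]'

```text
clock: 7.85
tcp_pos: [0.6334, 0.121, 0.1766]
ee_rot: [[-1.0, -0.029, 0.001], [-0.029, 1.0, 0.0], [-0.001, 0.0, -1.0]]
ft_force: [0.3, 0.0, -3.4]
grip_width: 0.022
grasp_force: 59.8
```

```bash
python3 - <<'E'
from h import *
f=grab('wrist'); g=cv2.cvtColor(f['pixels'],cv2.COLOR_RGB2GRAY).astype(int)
cv2.imwrite('pics/w4.png',f['pixels'][:,:,::-1])
m=col(f,'red'); ys,xs=np.nonzero(m); print(len(xs), np.median(xs) if len(xs) else 0, ys.mean() if len(xs) else 0)
if len(xs): print('mark', ray(f,[(xs.min()+xs.max())/2,(ys.min()+ys.max())/2],.146))
for x in (480,560): print(x,[(i,g[i,x]) for i in range(230,420,4)])
E
```

```text
0 0 0
480 [(230, np.int64(145)), (234, np.int64(140)), (238, np.int64(144)), (242, np.int64(158)), (246, np.int64(195)), (250, np.int64(190)), (254, np.int64(190)), (258, np.int64(191)), (262, np.int64(188)), (266, np.int64(193)), (270, np.int64(194)), (274, np.int64(190)), (278, np.int64(193)), (282, np.int64(192)), (286, np.int64(195)), (290, np.int64(189)), (294, np.int64(144)), (298, np.int64(130)), (302, np.int64(152)), (306, np.int64(165)), (310, np.int64(174)), (314, np.int64(168)), (318, np.int64(161)), (322, np.int64(133)), (326, np.int64(184)), (330, np.int64(184)), (334, np.int64(188)), (338, np.int64(192)), (342, np.int64(185)), (346, np.int64(195)), (350, np.int64(195)), (354, np.int64(186)), (358, np.int64(188)), (362, np.int64(193)), (366, np.int64(191)), (370, np.int64(189)), (374, np.int64(55)), (378, np.int64(56)), (382, np.int64(55)), (386, np.int64(54)), (390, np.int64(51)), (394, np.int64(52)), (398, np.int64(52)), (402, np.int64(48)), (406, np.int64(49)), (410, np.int64(45)), (414, np.int64(47)), (418, np.int64(44))]
560 [(230, np.int64(90)), (234, np.int64(43))
[... 302 characters left out ...]
4, np.int64(116)), (298, np.int64(130)), (302, np.int64(152)), (306, np.int64(163)), (310, np.int64(172)), (314, np.int64(168)), (318, np.int64(155)), (322, np.int64(135)), (326, np.int64(185)), (330, np.int64(189)), (334, np.int64(193)), (338, np.int64(194)), (342, np.int64(192)), (346, np.int64(195)), (350, np.int64(196)), (354, np.int64(184)), (358, np.int64(179)), (362, np.int64(187)), (366, np.int64(185)), (370, np.int64(182)), (374, np.int64(187)), (378, np.int64(190)), (382, np.int64(191)), (386, np.int64(191)), (390, np.int64(187)), (394, np.int64(192)), (398, np.int64(192)), (402, np.int64(192)), (406, np.int64(183)), (410, np.int64(195)), (414, np.int64(187)), (418, np.int64(184))]
```

```bash
python3 - <<'E'
from h import *
f=grab('wrist'); print(ray(f,[[480,310],[560,310]],.144)); print(proj(f,[[.633,.12,.174]]))
E
```

```text
[[0.63314677 0.18837961 0.144     ]
 [0.63217538 0.22168623 0.144     ]]
[[315.34469836 343.25639891]]
```

Emit:
drive_tool --deltas '[{"hand": -1,"dx": 0,"dy": 0,"dz": 0.25,"spin": 0},{"hand": -1,"dx": 0,"dy": 0,"dz": 0,"spin": 0},{"hand": -1,"dx": 0,"dy": 0,"dz": 0,"spin": 0}]'

```text
clock: 8.32
tcp_pos: [0.6332, 0.1209, 0.1738]
ee_rot: [[-1.0, -0.029, -0.0], [-0.029, 1.0, -0.0], [0.0, -0.0, -1.0]]
ft_force: [-0.2, 0.4, -1.5]
grip_width: 0.0224
grasp_force: 59.8
```

Emit:
drive_tool --deltas '[{"hand": -1,"dx": 0,"dy": -1,"dz": 0,"spin": 0},{"hand": -1,"dx": 0,"dy": -1.5,"dz": 0,"spin": 0},{"hand": -1,"dx": 0,"dy": -2,"dz": 0,"spin": 0},{"hand": -1,"dx": 0,"dy": -2,"dz": 0,"spin": 0},{"hand": -1,"dx": 0,"dy": -2,"dz": 0,"spin": 0},{"hand": -1,"dx": 0,"dy": -1.5,"dz": 0,"spin": 0},{"hand": -1,"dx": 0,"dy": -1.2,"dz": 0,"spin": 0},{"hand": -1,"dx": 0,"dy": 0,"dz": 0,"spin": 0}]'

```text
clock: 9.32
tcp_pos: [0.6365, 0.0078, 0.1738]
ee_rot: [[-1.0, -0.028, -0.0], [-0.028, 1.0, -0.0], [0.0, -0.0, -1.0]]
ft_force: [-0.3, 0.7, -2.6]
grip_width: 0.022
grasp_force: 59.8
```

```bash
python3 - <<'E'
from h import *
for n in ('wrist','top','side'):
    f=grab(n); m=col(f,'red')
    q,l,st,ce=cv2.connectedComponentsWithStats(m.astype(np.uint8))
    for i in range(1,q):
        if st[i,4]>=8: print(n,st[i].tolist(),ray(f,[st[i,0]+(st[i,2]-1)/2,st[i,1]+(st[i,3]-1)/2],.146)[0].round(4))
    if n=='wrist': cv2.imwrite('pics/w5.png',f['pixels'][:,:,::-1])
E
python3 d.py 0.637 -0.024 0.173 0.029
```

```text
wrist [222, 297, 36, 33, 1034] [ 0.6381 -0.0241  0.146 ]
side [350, 222, 5, 4, 14] [ 0.6402 -0.0218  0.146 ]
delta cm [ 0.06 -3.41  0.07]
t 9.475 tcp [0.6365 0.0101 0.1738] yaw 0.03 spin 0.001 w 0.0224
```

View pics/w5.png

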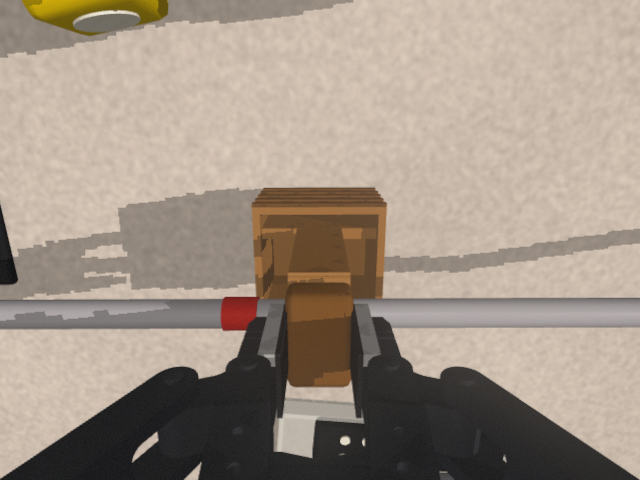

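The wrist picture shows the red band at (240,313), just right of the caddy along the bar (to lower y). The caddy is still hooked on.

Emit:
drive_tool --deltas '[{"hand": -1,"dx": 0,"dy": -0.8,"dz": 0,"spin": 0},{"hand": -1,"dx": 0,"dy": -0.8,"dz": 0,"spin": 0},{"hand": -1,"dx": 0,"dy": -0.8,"dz": 0,"spin": 0},{"hand": -1,"dx": 0,"dy": -0.6,"dz": 0,"spin": 0},{"hand": -1,"dx": 0,"dy": -0.4,"dz": 0,"spin": 0},{"hand": -1,"dx": 0,"dy": 0,"dz": 0,"spin": 0},{"hand": -1,"dx": 0,"dy": 0,"dz": 0,"spin": 0},{"hand": -1,"dx": 0,"dy": 0,"dz": 0,"spin": 0}]'

```text
clock: 10.48
tcp_pos: [0.6375, -0.0246, 0.1738]
ee_rot: [[-1.0, -0.03, -0.0], [-0.03, 1.0, 0.0], [0.0, 0.0, -1.0]]
ft_force: [0.4, -0.1, -3.0]
grip_width: 0.0222
grasp_force: 59.8
```

```bash
python3 d.py 0.637 -0.024 0.173 0.029
```

```text
delta cm [0.05 0.06 0.08]
t 10.475 tcp [ 0.6375 -0.0246  0.1738] yaw 0.03 spin 0.001 w 0.0222
```

Emit:
drive_tool --deltas '[{"hand": -1,"dx": 0,"dy": 0,"dz": 0.1,"spin": 0},{"hand": -0.2,"dx": 0,"dy": 0,"dz": 0,"spin": 0},{"hand": 0,"dx": 0,"dy": 0,"dz": 0,"spin": 0},{"hand": 0,"dx": 0,"dy": 0,"dz": 0,"spin": 0},{"hand": 0,"dx": 0,"dy": 0,"dz": -2,"spin": 0},{"hand": 0,"dx": 0,"dy": 0,"dz": -4,"spin": 0},{"hand": 0,"dx": 0,"dy": 0,"dz": -2.5,"spin": -0.1},{"hand": 1,"dx": 0,"dy": 0,"dz": 0,"spin": -0.1}]'

```text
clock: 11.48
tcp_pos: [0.6386, -0.025, 0.2604]
ee_rot: [[-0.973, -0.23, 0.004], [-0.23, 0.973, -0.0], [-0.004, -0.001, -1.0]]
ft_force: [0.6, -0.4, -1.2]
grip_width: 0.0592
grasp_force: 0.0
```

```bash
cat > look.py <<'E'
import sys
from h import *
f=grab('top')
P={'green':(.4195,.0054,.04),'yellow':(.4418,-.133,.227),'blue':(.4343,-.2505,.226)}
for c in sys.argv[1:]:
    k,p=mask(f,'top',c)
    if k is None: print(c,'none'); continue
    m=k*0; n,l,st,ce=cv2.connectedComponentsWithStats(k.astype(np.uint8)); k=(l==1+st[1:,4].argmax())*1.
    ys,xs=np.nonzero(k); p0=ray(f,[xs.mean(),ys.mean()],.07)[0]
    r,e=fit([f],[k],HS if c!='caddy' else CD,[p0[0],p0[1],P.get(c,(0,0,.03))[2]]); print(c,round(p,2),int(k.sum()),np.round(r,4),round(e,3))
E
python3 look.py yellow green blue; python3 d.py .4418 -.133 .25 .227
```

```text
yellow 0.66 258 [ 0.3983 -0.143   0.1686] 3.342
green none
blue 0.74 1120 [ 0.4342 -0.2499  0.2097] 0.208
delta cm [21.47 -6.12  0.76]
t 11.675 tcp [ 0.6373 -0.0251  0.2575] yaw 0.227 spin -0.0 w 0.0851
```

Emit:
drive_tool --deltas '[{"hand": 1,"dx": 4,"dy": -1.5,"dz": 0,"spin": 0},{"hand": 1,"dx": 5,"dy": -1.5,"dz": 0,"spin": 0},{"hand": 1,"dx": 5,"dy": -1.5,"dz": 0,"spin": 0},{"hand": 1,"dx": 5,"dy": -1.6,"dz": 0,"spin": 0},{"hand": 1,"dx": 2.5,"dy": 0,"dz": 0.7,"spin": 0},{"hand": 1,"dx": 0,"dy": 0,"dz": 0,"spin": 0},{"hand": 1,"dx": 0,"dy": 0,"dz": 0,"spin": 0}]'

```text
clock: 12.55
tcp_pos: [0.4428, -0.133, 0.2509]
ee_rot: [[-0.974, -0.227, 0.001], [-0.227, 0.974, 0.0], [-0.001, -0.0, -1.0]]
ft_force: [-0.7, 0.3, 0.4]
grip_width: 0.0852
grasp_force: 0.0
```

```bash
cat > wl.py <<'E'
import sys
from h import *
# pad position from wrist camera: dark blob nearest to predicted pixel
x,y,tag=float(sys.argv[1]),float(sys.argv[2]),sys.argv[3]
f=grab('wrist'); cv2.imwrite(f'pics/{tag}.png',f['pixels'][:,:,::-1])
u=proj(f,[[x,y,.142]])[0]; print('pred',u.round(1))
m=(f['pixels'].max(2)<45).astype(np.uint8); m[330:]=0
n,l,st,ce=cv2.connectedComponentsWithStats(m)
for i in range(1,n):
    if st[i,4]>800 and np.hypot(*(ce[i]-u))<120:
        r=cv2.minAreaRect(np.argwhere(l==i)[:,::-1].astype(np.float32))
        print('blob',st[i].tolist(),'pos',ray(f,r[0],.142)[0].round(4),'rect',np.round(r[1],1),round(r[2],1))
E
python3 wl.py .4418 -.133 w6; python3 d.py .4418 -.133 .146 .227; python3 look.py caddy
```

```text
pred [318.9 247.7]
delta cm [1.200e-01 1.000e-02 1.048e+01]
t 12.6 tcp [ 0.443  -0.1329  0.2508] yaw 0.229 spin 0.002 w 0.0856
caddy 0.69 850 [ 0.6437 -0.0246  0.0655] 0.161
```

View pics/w6.png

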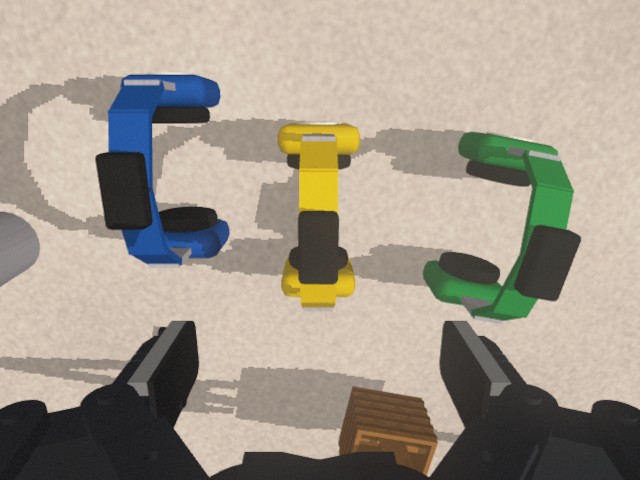

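The yellow pad is centred at (318,247), right on the prediction.

Emit:
drive_tool --deltas '[{"hand": 1,"dx": 0.1,"dy": 0,"dz": 3.5,"spin": 0},{"hand": 1,"dx": 0,"dy": 0,"dz": 3.5,"spin": 0},{"hand": 1,"dx": 0,"dy": 0,"dz": 2.4,"spin": 0},{"hand": 1,"dx": 0,"dy": 0,"dz": 1,"spin": 0},{"hand": 1,"dx": 0,"dy": 0,"dz": 0,"spin": 0},{"hand": -1,"dx": 0,"dy": 0,"dz": 0,"spin": 0},{"hand": -1,"dx": 0,"dy": 0,"dz": 0,"spin": 0},{"hand": -1,"dx": 0,"dy": 0,"dz": 0,"spin": 0}]'

```text
clock: 13.7
tcp_pos: [0.4413, -0.1336, 0.1473]
ee_rot: [[-0.974, -0.227, 0.001], [-0.227, 0.974, -0.0], [-0.001, -0.0, -1.0]]
ft_force: [-0.8, -0.5, -0.0]
grip_width: 0.0322
grasp_force: 0.0
```

Emit:
drive_tool --deltas '[{"hand": -1,"dx": 0,"dy": 0,"dz": 0,"spin": 0},{"hand": -1,"dx": 0,"dy": 0,"dz": 0,"spin": 0},{"hand": -1,"dx": 0,"dy": 0,"dz": 0,"spin": 0},{"hand": -1,"dx": 0,"dy": 0,"dz": 0,"spin": 0}]'

```text
clock: 14.2
tcp_pos: [0.4414, -0.1338, 0.1474]
ee_rot: [[-0.974, -0.227, 0.001], [-0.227, 0.974, -0.0], [-0.001, -0.001, -1.0]]
ft_force: [-0.8, -0.7, 5.9]
grip_width: 0.0224
grasp_force: 59.3
```

Emit:
drive_tool --deltas '[{"hand": -1,"dx": 0,"dy": 0,"dz": -2.5,"spin": 0},{"hand": -1,"dx": 0,"dy": 0,"dz": -3.5,"spin": 0},{"hand": -1,"dx": 0,"dy": 0,"dz": -3.5,"spin": 0},{"hand": -1,"dx": 0,"dy": 0,"dz": -3.5,"spin": 0},{"hand": -1,"dx": 0,"dy": 0,"dz": -3.5,"spin": 0},{"hand": -1,"dx": 0,"dy": 0,"dz": -2.5,"spin": 0},{"hand": -1,"dx": 0,"dy": 0,"dz": 0,"spin": 0.1},{"hand": -1,"dx": 0,"dy": 0,"dz": 0,"spin": 0.1}]'

```text
clock: 15.2
tcp_pos: [0.4408, -0.1335, 0.3371]
ee_rot: [[-1.0, -0.026, 0.0], [-0.026, 1.0, -0.0], [-0.0, -0.0, -1.0]]
ft_force: [0.0, 0.5, -2.4]
grip_width: 0.0221
grasp_force: 59.6
```

```bash
python3 d.py .635 .072 .337 .029
```

```text
delta cm [-1.995e+01  2.004e+01  1.000e-02]
t 15.2 tcp [ 0.4408 -0.1335  0.3371] yaw 0.026 spin -0.003 w 0.0221
```

Emit:
drive_tool --deltas '[{"hand": -1,"dx": 0,"dy": 3,"dz": 0,"spin": 0},{"hand": -1,"dx": 0,"dy": 4.5,"dz": 0,"spin": 0},{"hand": -1,"dx": 0,"dy": 4.5,"dz": 0,"spin": 0},{"hand": -1,"dx": -2,"dy": 4.5,"dz": 0,"spin": 0},{"hand": -1,"dx": -4,"dy": 3.5,"dz": 0,"spin": 0},{"hand": -1,"dx": -4,"dy": 0,"dz": 0,"spin": 0},{"hand": -1,"dx": -4,"dy": 0,"dz": 0,"spin": 0},{"hand": -1,"dx": -4,"dy": 0,"dz": 0,"spin": 0}]'

```text
clock: 16.2
tcp_pos: [0.6161, 0.0718, 0.3365]
ee_rot: [[-1.0, -0.029, -0.001], [-0.029, 1.0, -0.0], [0.001, -0.0, -1.0]]
ft_force: [0.5, 0.0, -2.6]
grip_width: 0.022
grasp_force: 59.7
```

Emit:
drive_tool --deltas '[{"hand": -1,"dx": -2,"dy": 0,"dz": 0,"spin": 0},{"hand": -1,"dx": 0,"dy": 0,"dz": 0,"spin": 0},{"hand": -1,"dx": 0,"dy": 0,"dz": 0,"spin": 0}]'

```text
clock: 16.58
tcp_pos: [0.6343, 0.0722, 0.3365]
ee_rot: [[-1.0, -0.029, -0.001], [-0.029, 1.0, -0.0], [0.001, -0.0, -1.0]]
ft_force: [-0.4, 0.0, -2.3]
grip_width: 0.0227
grasp_force: 59.7
```

```bash
python3 d.py .635 .072 .174 .029;  python3 - <<'E'
from h import *
f=grab('wrist'); cv2.imwrite('pics/w7.png',f['pixels'][:,:,::-1])
f=grab('side'); cv2.imwrite('pics/s7.png',cv2.resize(f['pixels'][120:370,200:470,::-1],None,fx=2.2,fy=2.2))
E
```

```text
delta cm [-0.09 -0.02 16.25]
t 16.575 tcp [0.6343 0.0722 0.3365] yaw 0.029 spin 0.0 w 0.0227
```

View pics/w7.png

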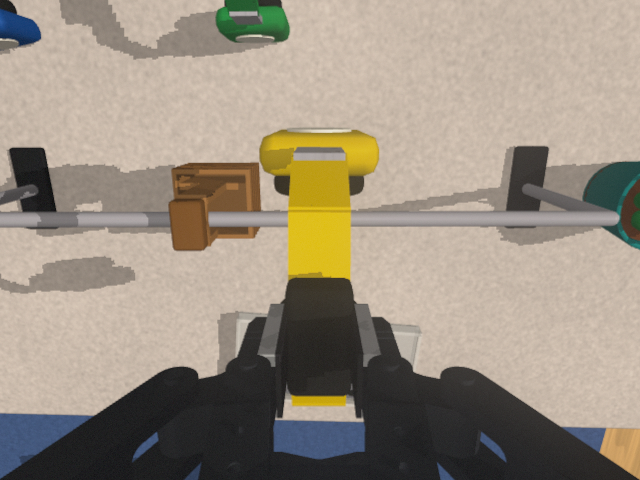

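The wrist picture shows yellow held level above the bar at (318,340). The caddy hangs on its band at (190,220) with room to spare. Lowering now.

Emit:
drive_tool --deltas '[{"hand": -1,"dx": 0,"dy": 0,"dz": 2,"spin": 0},{"hand": -1,"dx": 0,"dy": 0,"dz": 3,"spin": 0},{"hand": -1,"dx": 0,"dy": 0,"dz": 3,"spin": 0},{"hand": -1,"dx": 0,"dy": 0,"dz": 3,"spin": 0},{"hand": -1,"dx": 0,"dy": 0,"dz": 2.5,"spin": 0},{"hand": -1,"dx": 0,"dy": 0,"dz": 1.5,"spin": 0},{"hand": -1,"dx": 0,"dy": 0,"dz": 0.8,"spin": 0},{"hand": -1,"dx": 0,"dy": 0,"dz": 0.3,"spin": 0}]'

```text
clock: 17.68
tcp_pos: [0.6353, 0.0723, 0.1761]
ee_rot: [[-1.0, -0.029, 0.001], [-0.029, 1.0, 0.0], [-0.001, 0.0, -1.0]]
ft_force: [0.7, -0.2, -2.1]
grip_width: 0.0223
grasp_force: 59.6
```

Emit:
drive_tool --deltas '[{"hand": -1,"dx": 0,"dy": 0,"dz": 0.1,"spin": 0},{"hand": -1,"dx": 0,"dy": 0,"dz": 0,"spin": 0},{"hand": -1,"dx": 0,"dy": 0,"dz": 0,"spin": 0}]'

```text
clock: 18.05
tcp_pos: [0.6353, 0.0723, 0.1752]
ee_rot: [[-1.0, -0.029, 0.001], [-0.029, 1.0, 0.0], [-0.001, 0.0, -1.0]]
ft_force: [0.4, -0.2, -2.2]
grip_width: 0.0225
grasp_force: 59.6
```

Lower a further 1.5 mm, release, rise, and turn for green (yaw 0.04, so no turn needed).

Emit:
drive_tool --deltas '[{"hand": -1,"dx": 0,"dy": 0,"dz": 0.15,"spin": 0},{"hand": -1,"dx": 0,"dy": 0,"dz": 0,"spin": 0},{"hand": -0.2,"dx": 0,"dy": 0,"dz": 0,"spin": 0},{"hand": 0,"dx": 0,"dy": 0,"dz": 0,"spin": 0},{"hand": 0,"dx": 0,"dy": 0,"dz": 0,"spin": 0},{"hand": 0,"dx": 0,"dy": 0,"dz": -2,"spin": 0},{"hand": 0,"dx": 0,"dy": 0,"dz": -4,"spin": 0},{"hand": 1,"dx": 0,"dy": 0,"dz": -2.5,"spin": 0}]'

```text
clock: 19.05
tcp_pos: [0.6355, 0.0723, 0.26]
ee_rot: [[-1.0, -0.029, 0.002], [-0.029, 1.0, 0.0], [-0.002, 0.0, -1.0]]
ft_force: [0.5, 0.0, -1.1]
grip_width: 0.0594
grasp_force: 0.0
```

```bash
python3 look.py green;  python3 d.py .421 .0054 .25 .04
```

```text
green none
delta cm [21.74 -6.08  1.03]
t 19.15 tcp [0.6365 0.0725 0.2614] yaw 0.029 spin -0.011 w 0.0736
```

Emit:
drive_tool --deltas '[{"hand": 1,"dx": 4,"dy": -1,"dz": 0,"spin": 0},{"hand": 1,"dx": 5,"dy": -1.5,"dz": 0,"spin": 0},{"hand": 1,"dx": 5,"dy": -1.5,"dz": 0,"spin": 0},{"hand": 1,"dx": 5,"dy": -2.1,"dz": 0.5,"spin": 0},{"hand": 1,"dx": 2.7,"dy": 0,"dz": 0.5,"spin": -0.01},{"hand": 1,"dx": 0,"dy": 0,"dz": 0,"spin": 0},{"hand": 1,"dx": 0,"dy": 0,"dz": 0,"spin": 0}]'

```text
clock: 20.02
tcp_pos: [0.4207, 0.0051, 0.2483]
ee_rot: [[-0.999, -0.039, 0.001], [-0.039, 0.999, 0.0], [-0.001, 0.0, -1.0]]
ft_force: [-0.0, -0.1, -0.4]
grip_width: 0.0855
grasp_force: 0.0
```

```bash
sed -i 's/<45).astype/<75).astype/' wl.py; python3 wl.py .42 .0054 w8; python3 d.py .42 .0054 .147 .04
```

```text
pred [318.9 249.4]
blob [289, 212, 60, 74, 3293] pos [0.4194 0.0051 0.142 ] rect [73. 59.] 90.0
delta cm [ 0.1   0.02 10.13]
t 20.075 tcp [0.4209 0.0052 0.2483] yaw 0.039 spin -0.001 w 0.0855
```

View pics/w8.png

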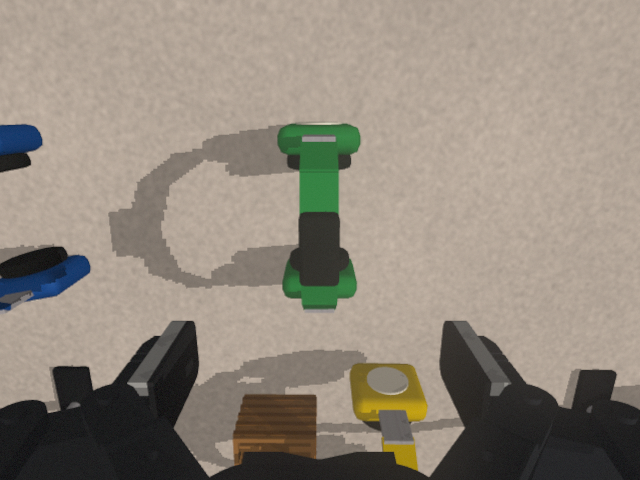

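Green's pad is centred at (319,248), aligned with the hand. Yellow hangs on the bar at (390,400).

Emit:
drive_tool --deltas '[{"hand": 1,"dx": 0.1,"dy": 0,"dz": 3.5,"spin": 0},{"hand": 1,"dx": 0,"dy": 0,"dz": 3.5,"spin": 0},{"hand": 1,"dx": 0,"dy": 0,"dz": 2.2,"spin": 0},{"hand": 1,"dx": 0,"dy": 0,"dz": 0.9,"spin": 0},{"hand": 1,"dx": 0,"dy": 0,"dz": 0,"spin": 0},{"hand": -1,"dx": 0,"dy": 0,"dz": 0,"spin": 0},{"hand": -1,"dx": 0,"dy": 0,"dz": 0,"spin": 0},{"hand": -1,"dx": 0,"dy": 0,"dz": 0,"spin": 0}]'

```text
clock: 21.08
tcp_pos: [0.4192, 0.0049, 0.1478]
ee_rot: [[-0.999, -0.039, 0.001], [-0.039, 0.999, 0.0], [-0.001, -0.0, -1.0]]
ft_force: [-0.4, -0.6, -1.2]
grip_width: 0.0322
grasp_force: 0.0
```

Emit:
drive_tool --deltas '[{"hand": -1,"dx": 0,"dy": 0,"dz": 0,"spin": 0},{"hand": -1,"dx": 0,"dy": 0,"dz": 0,"spin": 0},{"hand": -1,"dx": 0,"dy": 0,"dz": 0,"spin": 0},{"hand": -1,"dx": 0,"dy": 0,"dz": 0,"spin": 0}]'

```text
clock: 21.58
tcp_pos: [0.4192, 0.0051, 0.1479]
ee_rot: [[-0.999, -0.039, 0.001], [-0.039, 0.999, 0.0], [-0.001, 0.0, -1.0]]
ft_force: [-0.4, 0.3, 7.8]
grip_width: 0.0228
grasp_force: 59.0
```

Emit:
drive_tool --deltas '[{"hand": -1,"dx": 0,"dy": 0,"dz": -2.5,"spin": 0},{"hand": -1,"dx": -0.5,"dy": 0,"dz": -3.5,"spin": 0},{"hand": -1,"dx": -0.5,"dy": 0,"dz": -3.5,"spin": 0},{"hand": -1,"dx": -0.5,"dy": 1,"dz": -3.5,"spin": 0},{"hand": -1,"dx": -0.5,"dy": 2,"dz": -3.5,"spin": 0},{"hand": -1,"dx": -1,"dy": 3,"dz": -2.5,"spin": 0.01},{"hand": -1,"dx": -1,"dy": 4,"dz": 0,"spin": 0},{"hand": -1,"dx": -1,"dy": 4,"dz": 0,"spin": 0}]'

```text
clock: 22.58
tcp_pos: [0.4643, 0.1476, 0.3377]
ee_rot: [[-1.0, -0.028, 0.001], [-0.028, 1.0, 0.0], [-0.001, 0.0, -1.0]]
ft_force: [0.4, -0.4, -0.7]
grip_width: 0.0221
grasp_force: 59.5
```

```bash
python3 d.py .632 .17 .337 .029
```

```text
delta cm [-16.82   1.77   0.08]
t 22.575 tcp [0.4643 0.1476 0.3377] yaw 0.028 spin -0.001 w 0.0221
```

Emit:
drive_tool --deltas '[{"hand": -1,"dx": -3,"dy": 1,"dz": 0,"spin": 0},{"hand": -1,"dx": -4,"dy": 0.6,"dz": 0,"spin": 0},{"hand": -1,"dx": -4,"dy": 0,"dz": 0,"spin": 0},{"hand": -1,"dx": -3.5,"dy": 0,"dz": 0,"spin": 0},{"hand": -1,"dx": -2,"dy": 0,"dz": 0,"spin": 0},{"hand": -1,"dx": 0,"dy": 0,"dz": 0,"spin": 0},{"hand": -1,"dx": 0,"dy": 0,"dz": 0,"spin": 0}]'

```text
clock: 23.45
tcp_pos: [0.6279, 0.1675, 0.3371]
ee_rot: [[-1.0, -0.03, -0.001], [-0.03, 1.0, -0.0], [0.001, -0.0, -1.0]]
ft_force: [-0.1, 0.4, -0.2]
grip_width: 0.0223
grasp_force: 59.5
```

```bash
python3 d.py .632 .17 .174 .029; python3 - <<'E'
from h import *
f=grab('wrist'); cv2.imwrite('pics/w9.png',f['pixels'][:,:,::-1])
E
```

```text
delta cm [-0.43  0.24 16.31]
t 23.45 tcp [0.6279 0.1675 0.3371] yaw 0.03 spin 0.001 w 0.0223
```

View pics/w9.png

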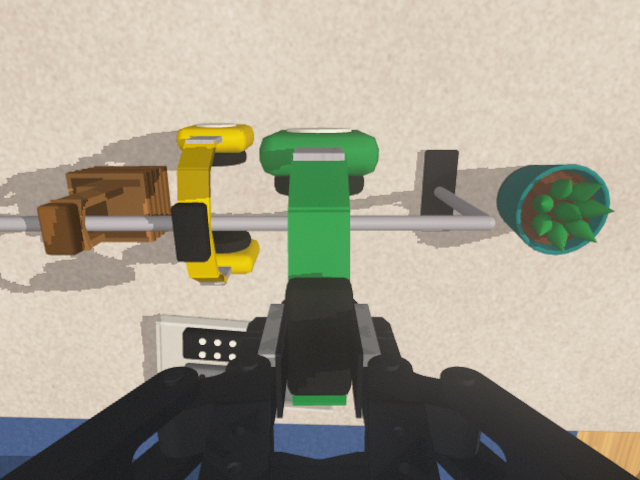

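Yellow is draped at (200,210), and green is clear above its place, between yellow and the post at (440,190).

Emit:
drive_tool --deltas '[{"hand": -1,"dx": -0.4,"dy": 0.2,"dz": 2,"spin": 0},{"hand": -1,"dx": 0,"dy": 0,"dz": 3,"spin": 0},{"hand": -1,"dx": 0,"dy": 0,"dz": 3,"spin": 0},{"hand": -1,"dx": 0,"dy": 0,"dz": 3,"spin": 0},{"hand": -1,"dx": 0,"dy": 0,"dz": 2.5,"spin": 0},{"hand": -1,"dx": 0,"dy": 0,"dz": 1.5,"spin": 0},{"hand": -1,"dx": 0,"dy": 0,"dz": 0.8,"spin": 0},{"hand": -1,"dx": 0,"dy": 0,"dz": 0.4,"spin": 0}]'

```text
clock: 24.5
tcp_pos: [0.6328, 0.1696, 0.1756]
ee_rot: [[-1.0, -0.029, 0.001], [-0.029, 1.0, 0.0], [-0.001, 0.0, -1.0]]
ft_force: [-0.3, -0.4, -1.5]
grip_width: 0.0221
grasp_force: 59.5
```

Emit:
drive_tool --deltas '[{"hand": -1,"dx": 0,"dy": 0,"dz": 0.1,"spin": 0},{"hand": -1,"dx": 0,"dy": 0,"dz": 0,"spin": 0},{"hand": -1,"dx": 0,"dy": 0,"dz": 0,"spin": 0}]'

```text
clock: 24.88
tcp_pos: [0.6328, 0.1696, 0.175]
ee_rot: [[-1.0, -0.029, 0.001], [-0.029, 1.0, 0.0], [-0.001, 0.0, -1.0]]
ft_force: [-1.7, -1.5, 3.8]
grip_width: 0.0223
grasp_force: 60.0
```

Contact felt (3.8 N). Release and rise, then travel to blue.

Emit:
drive_tool --deltas '[{"hand": -0.2,"dx": 0,"dy": 0,"dz": 0,"spin": 0},{"hand": 0,"dx": 0,"dy": 0,"dz": 0,"spin": 0},{"hand": 0,"dx": 0,"dy": 0,"dz": 0,"spin": 0},{"hand": 0,"dx": 0,"dy": 0,"dz": -2,"spin": 0},{"hand": 0,"dx": 0,"dy": 0,"dz": -4,"spin": 0},{"hand": 0.5,"dx": 0,"dy": 0,"dz": -2.5,"spin": 0},{"hand": 1,"dx": 5,"dy": 0,"dz": 0,"spin": 0},{"hand": 1,"dx": 5,"dy": 0,"dz": 0,"spin": 0}]'

```text
clock: 25.88
tcp_pos: [0.5316, 0.1666, 0.2593]
ee_rot: [[-1.0, -0.029, 0.0], [-0.029, 1.0, 0.0], [-0.0, 0.0, -1.0]]
ft_force: [0.3, 0.4, 0.3]
grip_width: 0.0852
grasp_force: 0.0
```

```bash
python3 look.py blue; python3 d.py .4343 -.25 .25 .226
```

```text
blue 0.79 1140 [ 0.4344 -0.2502  0.2183] 0.189
delta cm [ 10.66 -41.34   1.02]
t 25.975 tcp [0.5278 0.1666 0.2595] yaw 0.032 spin -0.194 w 0.0851
```

Emit:
drive_tool --deltas '[{"hand": 1,"dx": 1,"dy": -5,"dz": 0,"spin": 0},{"hand": 1,"dx": 1,"dy": -5.5,"dz": 0,"spin": 0},{"hand": 1,"dx": 1,"dy": -5.5,"dz": 0,"spin": 0},{"hand": 1,"dx": 1,"dy": -5.5,"dz": 0,"spin": 0},{"hand": 1,"dx": 1.5,"dy": -5.5,"dz": 0,"spin": 0},{"hand": 1,"dx": 1.5,"dy": -5.5,"dz": 0,"spin": 0},{"hand": 1,"dx": 1.5,"dy": -5,"dz": 0.5,"spin": 0},{"hand": 1,"dx": 2,"dy": -3.8,"dz": 0.5,"spin": 0}]'

```text
clock: 26.98
tcp_pos: [0.4397, -0.252, 0.2493]
ee_rot: [[-1.0, -0.028, 0.001], [-0.028, 1.0, -0.001], [-0.001, -0.001, -1.0]]
ft_force: [0.7, 0.2, -0.4]
grip_width: 0.0853
grasp_force: 0.0
```

Emit:
drive_tool --deltas '[{"hand": 1,"dx": 0,"dy": 0,"dz": 0,"spin": -0.1},{"hand": 1,"dx": 0,"dy": 0,"dz": 0,"spin": -0.09},{"hand": 1,"dx": 0,"dy": 0,"dz": 0,"spin": 0},{"hand": 1,"dx": 0,"dy": 0,"dz": 0,"spin": 0}]'

```text
clock: 27.48
tcp_pos: [0.44, -0.2494, 0.2493]
ee_rot: [[-0.976, -0.216, 0.0], [-0.216, 0.976, -0.0], [-0.0, -0.0, -1.0]]
ft_force: [-0.5, 0.5, 0.1]
grip_width: 0.0852
grasp_force: 0.0
```

```bash
python3 wl.py .4344 -.2502 w10; python3 d.py .4344 -.2502 .147 .22
```

```text
pred [319.4 240.8]
blob [289, 202, 60, 75, 3278] pos [ 0.4334 -0.2509  0.142 ] rect [74. 59.] 90.0
delta cm [ 0.57  0.04 10.23]
t 27.525 tcp [ 0.44   -0.2493  0.2493] yaw 0.218 spin -0.002 w 0.0854
```

View pics/w10.png

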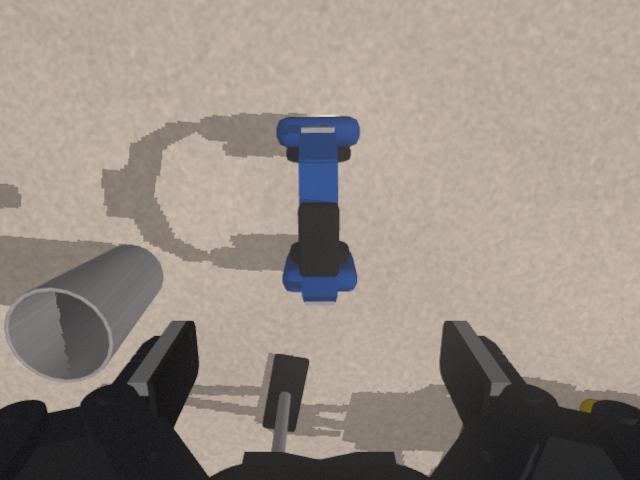

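Blue's pad is at (319,239) and square to the hand. The tumbler at (60,330) is well clear.

Emit:
drive_tool --deltas '[{"hand": 1,"dx": 0.6,"dy": 0,"dz": 3.5,"spin": 0},{"hand": 1,"dx": 0,"dy": 0,"dz": 3.5,"spin": 0},{"hand": 1,"dx": 0,"dy": 0,"dz": 2.3,"spin": 0},{"hand": 1,"dx": 0,"dy": 0,"dz": 0.9,"spin": 0},{"hand": 1,"dx": 0,"dy": 0,"dz": 0,"spin": 0},{"hand": -1,"dx": 0,"dy": 0,"dz": 0,"spin": 0},{"hand": -1,"dx": 0,"dy": 0,"dz": 0,"spin": 0},{"hand": -1,"dx": 0,"dy": 0,"dz": 0,"spin": 0}]'

```text
clock: 28.52
tcp_pos: [0.4341, -0.2508, 0.1478]
ee_rot: [[-0.976, -0.217, 0.001], [-0.217, 0.976, -0.0], [-0.001, -0.001, -1.0]]
ft_force: [0.3, 0.3, 0.1]
grip_width: 0.0317
grasp_force: 0.0
```

Emit:
drive_tool --deltas '[{"hand": -1,"dx": 0,"dy": 0,"dz": 0,"spin": 0},{"hand": -1,"dx": 0,"dy": 0,"dz": 0,"spin": 0},{"hand": -1,"dx": 0,"dy": 0,"dz": 0,"spin": 0},{"hand": -1,"dx": 0,"dy": 0,"dz": 0,"spin": 0}]'

```text
clock: 29.02
tcp_pos: [0.4342, -0.251, 0.1479]
ee_rot: [[-0.976, -0.217, 0.001], [-0.217, 0.976, -0.001], [-0.001, -0.001, -1.0]]
ft_force: [-0.0, -0.4, 4.8]
grip_width: 0.0223
grasp_force: 60.0
```

Emit:
drive_tool --deltas '[{"hand": -1,"dx": 0,"dy": 0,"dz": -2.5,"spin": 0},{"hand": -1,"dx": 0,"dy": 0,"dz": -3.5,"spin": 0},{"hand": -1,"dx": 0,"dy": 0,"dz": -3.5,"spin": 0},{"hand": -1,"dx": 0,"dy": 0,"dz": -3.5,"spin": 0},{"hand": -1,"dx": 0,"dy": 0,"dz": -3.5,"spin": 0},{"hand": -1,"dx": 0,"dy": 0,"dz": -2.5,"spin": 0},{"hand": -1,"dx": 0,"dy": 0,"dz": 0,"spin": 0.1},{"hand": -1,"dx": 0,"dy": 0,"dz": 0,"spin": 0.09}]'

```text
clock: 30.02
tcp_pos: [0.4337, -0.2505, 0.3375]
ee_rot: [[-1.0, -0.026, 0.0], [-0.026, 1.0, -0.0], [-0.0, -0.0, -1.0]]
ft_force: [0.5, -0.6, -2.4]
grip_width: 0.0222
grasp_force: 59.3
```

```bash
python3 d.py .6405 -.125 .337 .029
```

```text
delta cm [-21.    12.01   0.05]
t 30.025 tcp [ 0.4337 -0.2505  0.3375] yaw 0.026 spin -0.003 w 0.0222
```

Emit:
drive_tool --deltas '[{"hand": -1,"dx": -1,"dy": 3,"dz": 0,"spin": 0},{"hand": -1,"dx": -3,"dy": 4,"dz": 0,"spin": 0},{"hand": -1,"dx": -4,"dy": 3,"dz": 0,"spin": 0},{"hand": -1,"dx": -4,"dy": 2,"dz": 0,"spin": 0},{"hand": -1,"dx": -4,"dy": 0,"dz": 0,"spin": 0},{"hand": -1,"dx": -3,"dy": 0,"dz": 0,"spin": 0},{"hand": -1,"dx": -2,"dy": 0,"dz": 0,"spin": 0},{"hand": -1,"dx": 0,"dy": 0,"dz": 0,"spin": 0}]'

```text
clock: 31.02
tcp_pos: [0.641, -0.1241, 0.336]
ee_rot: [[-1.0, -0.03, -0.002], [-0.03, 1.0, 0.001], [0.002, 0.001, -1.0]]
ft_force: [0.2, -0.2, -1.3]
grip_width: 0.022
grasp_force: 59.3
```

```bash
python3 d.py .6405 -.125 .174 .029; python3 - <<'E'
from h import *
f=grab('wrist'); cv2.imwrite('pics/w11.png',f['pixels'][:,:,::-1])
E
```

```text
delta cm [ 0.02 -0.1  16.2 ]
t 31.025 tcp [ 0.641  -0.1241  0.336 ] yaw 0.03 spin 0.001 w 0.022
```

View pics/w11.png

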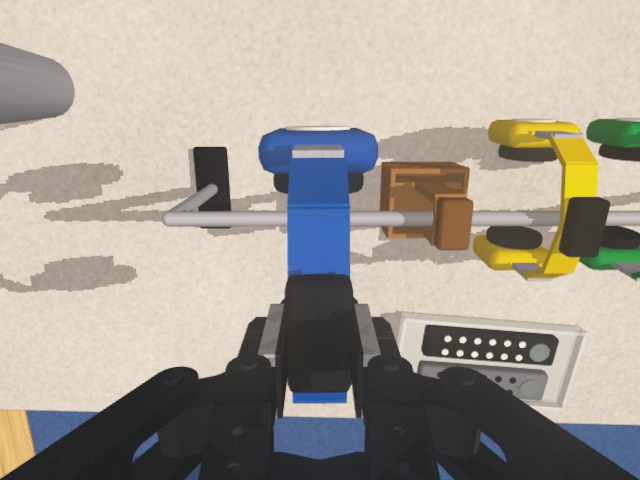

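Blue is above the bar with room on both sides (post at (212,190), caddy at (425,205)). Lowering.

Emit:
drive_tool --deltas '[{"hand": -1,"dx": 0,"dy": -0.1,"dz": 2,"spin": 0},{"hand": -1,"dx": 0,"dy": 0,"dz": 3,"spin": 0},{"hand": -1,"dx": 0,"dy": 0,"dz": 3,"spin": 0},{"hand": -1,"dx": 0,"dy": 0,"dz": 3,"spin": 0},{"hand": -1,"dx": 0,"dy": 0,"dz": 2.5,"spin": 0},{"hand": -1,"dx": 0,"dy": 0,"dz": 1.5,"spin": 0},{"hand": -1,"dx": 0,"dy": 0,"dz": 0.8,"spin": 0},{"hand": -1,"dx": 0,"dy": 0,"dz": 0.3,"spin": 0}]'

```text
clock: 32.08
tcp_pos: [0.6404, -0.1256, 0.1766]
ee_rot: [[-1.0, -0.029, 0.0], [-0.029, 1.0, -0.0], [-0.0, -0.0, -1.0]]
ft_force: [0.1, -0.4, -1.3]
grip_width: 0.0223
grasp_force: 59.3
```

Emit:
drive_tool --deltas '[{"hand": -1,"dx": 0,"dy": 0,"dz": 0.1,"spin": 0},{"hand": -1,"dx": 0,"dy": 0,"dz": 0,"spin": 0},{"hand": -1,"dx": 0,"dy": 0,"dz": 0,"spin": 0}]'

```text
clock: 32.45
tcp_pos: [0.6406, -0.1255, 0.1757]
ee_rot: [[-1.0, -0.029, 0.001], [-0.029, 1.0, -0.0], [-0.001, -0.0, -1.0]]
ft_force: [-0.2, 0.3, -2.7]
grip_width: 0.0224
grasp_force: 59.3
```

Emit:
drive_tool --deltas '[{"hand": -1,"dx": 0,"dy": 0,"dz": 0.15,"spin": 0},{"hand": -1,"dx": 0,"dy": 0,"dz": 0,"spin": 0},{"hand": -0.2,"dx": 0,"dy": 0,"dz": 0,"spin": 0},{"hand": 0,"dx": 0,"dy": 0,"dz": 0,"spin": 0},{"hand": 0,"dx": 0,"dy": 0,"dz": 0,"spin": 0},{"hand": 0,"dx": 0,"dy": 0,"dz": -2,"spin": 0},{"hand": 0,"dx": 0,"dy": 0,"dz": -4,"spin": 0},{"hand": 0.5,"dx": 0,"dy": 0,"dz": -4,"spin": 0}]'

```text
clock: 33.45
tcp_pos: [0.6402, -0.1255, 0.2747]
ee_rot: [[-1.0, -0.029, -0.001], [-0.029, 1.0, 0.0], [0.001, 0.0, -1.0]]
ft_force: [0.7, 0.0, 0.2]
grip_width: 0.0601
grasp_force: 0.0
```

Emit:
drive_tool --deltas '[{"hand": 0.5,"dx": 4,"dy": 0,"dz": -1,"spin": 0},{"hand": 0.5,"dx": 5,"dy": 0,"dz": 0,"spin": 0},{"hand": 0.5,"dx": 5,"dy": 0,"dz": 0,"spin": 0},{"hand": 0.5,"dx": 5,"dy": -3,"dz": 0,"spin": 0},{"hand": 0.5,"dx": 0,"dy": -5,"dz": 0,"spin": 0},{"hand": 0.5,"dx": 0,"dy": -6,"dz": 0,"spin": 0},{"hand": 0.5,"dx": 0,"dy": -6,"dz": 0,"spin": 0},{"hand": 0.5,"dx": 0,"dy": 0,"dz": 0,"spin": 0}]'

```text
clock: 34.45
tcp_pos: [0.4548, -0.3362, 0.2833]
ee_rot: [[-1.0, -0.022, -0.001], [-0.022, 1.0, -0.002], [0.001, -0.002, -1.0]]
ft_force: [0.1, 0.5, -0.8]
grip_width: 0.0638
grasp_force: 0.0
```

```bash
python3 - <<'E'
from h import *
f=grab('top'); g=f['pixels'].copy()
# final: draped fits with z=0.026
for c,p0 in {'caddy':(.637,-.024),'green':(.632,.17),'yellow':(.635,.072),'blue':(.6405,-.125)}.items():
    k,p=mask(f,'top',c)
    if k is None: print(c,None); continue
    parts=[q+np.array([0,0,.026]) for q in (CD if c=='caddy' else HS)]
    r,e=fit([f],[k],parts,[*p0,.029]); print(c,round(p,2),np.round(r,4),round(e,3))
s=grab('side')['pixels'][150:390,230:450]
im=np.hstack([cv2.resize(g[150:330,150:450],(500,300)),cv2.resize(s,(275,300))])
cv2.imwrite('pics/fin.png',im[:,:,::-1])
E
```

```text
caddy 0.8 [ 0.6381 -0.0244  0.0552] 0.167
green 0.78 [0.6305 0.1694 0.0071] 0.171
yellow 0.93 [0.6333 0.0724 0.0227] 0.155
blue 0.78 [ 0.6421 -0.1248  0.0384] 0.216
```

View pics/fin.png

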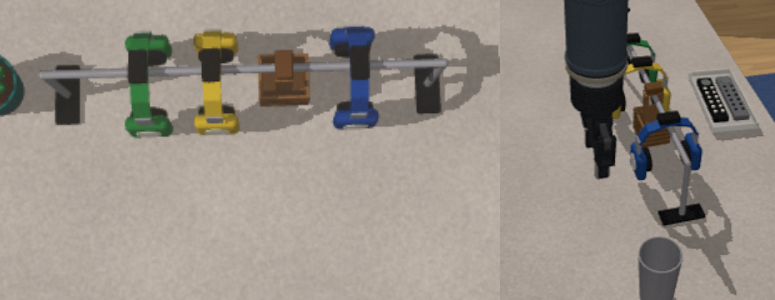

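All three headsets are draped, and the caddy's hook is at y = -0.0244, against about -0.024 for the band. Everything hangs on the bar at x = 0.63 to 0.64, and the hand is clear.

```bash
python3 -c "
from rig import manip
print(manip.close_job())"
```

```text
the job is handed in; nothing more can be done
None
```

I handed the job in at about 35 s: the caddy was hooked on the rail and slid to within about 1 mm of the red band, and the green, yellow and blue headsets are draped over the bar (no orange was present), but the hand-in call returned no verdict.

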